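# Print a border with the pattern wheel

## Robot

A 7-joint arm with a two-finger parallel gripper is mounted at the origin on the work surface. World frame = base frame: x ahead of the robot, y to its left, z up, the work surface at z = 0. Lengths are in m, angles in degrees, forces in N, time in s.
With the tool pointing down it reaches from about 0.425 to 1.025 m from the base axis. Payload 9.4 kg.
Tool frame: the origin (TCP) lies at the very end of the fingers, on their centre line; the grasp point (between the pads) lies env.hold_point_z behind it (env.hold_point_z is the distance from the TCP to the grasp point, in m); z points along the fingers, y is the line along which they close (so a half turn about z gives the same grasp; the last joint's range is limited). The gripper opens to 85 mm and grips with 20 to 120 N. Pads are 22 mm wide; open, the fingers measure 114 mm over their backs; the gripper's body (76 mm by 85 mm) begins 54 mm behind the grasp point. The pads swing forward as they close: fully open they stand 13 mm farther back than shut.
Start: joints at [-75.04, 34.337, -0.143, 91.639, 0.103, 54.024, -4.572], TCP at [0.24, 0.684, 0.231] pointing down, gripper open.
Joint ranges: [-147.43, 147.43], [-19.82, 112.94], [-74.19, 73.91], [6.32, 146.72], [-59.91, 239.91], [6.04, 106.73], [-150.56, 150.56]. Speed limits (degrees/s): [127.2, 127.2, 172.46, 172.46, 180, 180, 180].

## Interface

Orientations are given as [roll, pitch, yaw] about the fixed x, y, z axes, in that order (R = Rz(yaw) Ry(pitch) Rx(roll)).
In Python, from workcell import env gives the robot as it stands.
- The arm moves only by the tool arm_command, never from a script. Its argument "moves" is a list of rows, each a list of 3 entries, a list of its own where there are three numbers: the shift along the world's x, y, z in m, then the turn, a rotation vector about the world's x, y, z in rad, then the finger opening in m, from 0 to 0.0854. In form: [[[x, y, z], [wx, wy, wz], claw], ...]. A call has 1 to 20 rows; each row shifts and turns the commanded pose from where the row before left it; what a row does not reach is not made up. A row lasts 1/8 s, in which the tool goes at most 62.5 mm and 10.7 degrees, less where a joint would pass 70% of its speed; a pose out of reach is approached as far as the arm can. A call is refused whole if a number of a shift passes 0.0625 or a number of a turn 0.188, either way. A call with a gripper value outside its range is refused whole. The fingers move at their own pace and stop on an object; "newtons" is the grip in N (left out, the last holds). Time passes only in rows, so rows that do not move let the fingers close. It gives the time, the measured TCP pose, the force, the opening and the grip force at its end, in the units of the state.
- env.get_state(): the state, without advancing time (a new reading comes with each control period).
- env.grab_frame(name): name is "side" or "top" or "wrist"; returns a dict with "pixels" (420x560x3 uint8, red, green, blue), "intrinsics" (3x3 intrinsics, pixels), "k1" (the pictures are not rectified: a ray, as slopes to the right and down, at radius r is drawn at 1 + k1 r^2 times it, then the intrinsics apply), "rvec" (rotation vector, rad) and "tvec" (3), from world to camera coordinates, as OpenCV has them. Camera axes: x right, y down, z forward; pixel columns grow to the right and rows downward; lengths in m; the calibration is good to about 2 mm. A picture is of the moment at which its call begins. There is no depth.
- env.close_job(): hands the job in; it is judged then, once.
Trained networks look in the newest picture that a camera, given by its name, has taken for a name from the list of things; names that differ only in an ending like _2 or _b are one class to them, and where a whole thing is asked for, a point or a joint stands for the part that bears it (a point fixed in the world has none). Each returns a list of dicts, best first, with "confidence" (0 to 1); they miss things now and then, are a little off and sometimes report something else, mostly with a low value. They report only what shows in the picture. A call takes as long as a camera call. They do not tell look-alikes from the thing itself.
- env.boxes_of(camera, label): "rect" ([left, top, width, height] in pixels, round what is visible of it).
- env.tip_of(camera, label): "xy" ([column, row] in pixels: a listed point, or the origin of a listed thing).
The state is a dict: "time": time; "joint_positions": joint angles; "joint_velocities": joint speeds; "effort": joint torques, N m; "eef_pos": TCP position; "ee_rot": TCP orientation; "ft_force": force on the tool from outside, world axes, zero at the start; "wrist_torque": the same for the moment, N m; "finger_gap": finger opening in m; "gripper_force": force on a finger pad.
Only numpy, scipy, OpenCV 4.12 (cv2) and the standard library are available. Lean on these libraries where they do the work, as an engineer would, in place of code of your own. Each camera call takes 0.05 s, during which the arm holds its last target. There are 200 camera calls.

## Task

Take the inked pattern wheel by the two thumb blocks of its axle out of its wooden rest and set it on the sheet at the left-hand cross line (left as seen from the robot), index mark up and square to the lane. Roll it on its rim along the pencilled lane to the right-hand cross line, pressing firmly and steadily but never hard, so that it turns without skidding or leaving the paper and makes one full turn. Then lift it off and stand it back upright in its rest, setting it down gently; leave the bottle, jar and cup alone.

Things in the scene. Friction and masses are not known exactly. Their poses are not given: they have to be found in the camera images.
- wheel: Printing wheel: an aluminium disc 70 mm in diameter, 20 mm wide, with a dark rubber rim, turning stiffly (about 0.08 N m) on an axle; 0.22 to 0.32 kg in all. Origin: its centre, on the axle, half-way up. x is the axle. It starts upright in its rest, index mark straight up. It prints well when pressed on the sheet with 8 to 20 N (its own weight included); over 26 N spoils the rubber.
- disc (a joint): Turn of the disc on its axle, rad, 0 as it starts; it grows when the wheel rolls along the lane from left to right (held as it stands in the rest). It goes on reading while the wheel is held.
- thumb_block (a point): Middle of the outer face of one of the two thumb blocks on the axle's ends, by which the wheel is held (26 mm from the wheel's centre along its x; the other is alike). The blocks are 15 mm square, black, with flat outer faces 52 mm apart, and stand clear of the disc; they do not turn with it.
- index (a point): The index mark on the disc's rim, 35 mm from its centre: a bare steel line across the rim, with a line down both faces. This point's z axis points from the disc's centre to the mark.
- bed: Printing board, 170 x 350 mm, fixed to the bench, a white sheet taped on it. Origin: under its centre, nominally 18 mm below the sheet, 6 mm under the bench at most. z up, y along the lane (towards the left-hand line), x across. Lane in the middle, 30 mm wide. Hard and shimmed by hand: along the lane the sheet slopes a little (up to 0.025 rad) and is up to 6 mm above or below the points given, so feel for it.
- start (a point): Where printing starts: middle of the left-hand (+y) cross line, nominally on the surface of the sheet (true height within 6 mm).
- middle (a point): Middle of the lane, nominally on the surface of the sheet (true height within 6 mm), half-way between the two cross lines (110 mm from each).
- finish (a point): Where printing ends: middle of the right-hand (-y) cross line, nominally on the surface of the sheet (true height within 6 mm), 220 mm from the start: one turn of the wheel.
- rest: Wooden wheel rest, fixed, 44 x 104 mm, 22 mm high: base 8 mm thick, two cheeks 26 mm apart (38 mm over their outsides) between which the wheel stands, two cross bars 44 mm apart, 7 mm high, that stop it rolling. Origin: centre of the underside; x across (along the wheel's axle), y along the slot. The standing wheel's centre is 43 mm above the origin.
- bottle: Bystander: amber bottle with a white cap, 60 mm across, 105 mm high; origin at the centre of its underside.
- jar: Bystander: black screw-top jar, 60 mm across, 62 mm high; origin at the centre of its underside.
- cup: Bystander: white paper cup with a lid, 82 mm across, 104 mm high; origin at the centre of its underside.
Things that resemble listed ones, but are neither listed nor needed, are in the scene too. Leave any green look-alike of the wheel alone.

How it is judged (in metres and radians):
On the way, in this order (a step that is already met when the one before it is completed fails the run):
1. the wheel stands on the sheet at the left-hand line (within 9 mm), index mark up (within 0.25 rad), axle square to the lane (within 0.12 rad) (horizontal distance between wheel and start below 0.009 m and contact force between wheel and bed above 1 N and angle between index's own z axis and vertical below 0.25 rad and angle between the x axis of wheel and the x axis of bed, either way round below 0.12 rad), for 0.1 s.
2. half-way along the lane (within 10 mm) the wheel has made half a turn (within 0.4 rad), pressed with 8 to 20 N, square to the lane (within 0.12 rad) (horizontal distance between wheel and middle below 0.01 m and angle between index's own z axis and vertical above 2.74 rad and contact force between wheel and bed between 8 and 20 N and angle between the x axis of wheel and the x axis of bed, either way round below 0.12 rad), for 0.1 s.
3. at the right-hand line (within 9 mm) the wheel has made its full turn (index mark up within 0.4 rad), pressed with 8 to 20 N, square to the lane (within 0.12 rad) (horizontal distance between wheel and finish below 0.009 m and angle between index's own z axis and vertical below 0.4 rad and contact force between wheel and bed between 8 and 20 N and angle between the x axis of wheel and the x axis of bed, either way round below 0.12 rad), for 0.1 s.
At the end, for the whole second after the job is handed in: The wheel stands upright and still on the floor of its rest (centre within 5 mm of the slot's middle and no more than 46 mm above the rest's underside, axle across the slot), and the bottle, jar and cup are within 15 mm of where they were (x of wheel in the frame of rest between -0.005 and 0.005 m and y of wheel in the frame of rest between -0.005 and 0.005 m and z of wheel in the frame of rest below 0.046 m and angle between the x axis of wheel and the x axis of rest, either way round below 0.25 rad and linear speed of wheel below 0.02 m/s and distance of each of bottle, jar, cup from where it was at the start of the episode below 0.015 m); the robot touches nothing.
It fails at once if the wheel is pressed on the sheet with more than 26 N (contact force between wheel and bed above 26 N).
It fails at once if the wheel leans over more than 20 degrees (angle between wheel's own x axis and vertical below 1.22 rad or angle between wheel's own x axis and vertical above 1.92 rad).
It fails at once if between the two lines the wheel leaves the sheet or barely touches it (pressed under 3 N, or lifted by less than about 10 mm) (y of wheel in the frame of bed between -0.095 and 0.095 m and x of wheel in the frame of bed between -0.05 and 0.05 m and z of wheel in the frame of bed below 0.07 m and contact force between wheel and bed below 3 N).
It fails at once if the wheel prints outside the lane or more than 15 mm beyond either line (contact force between wheel and bed above 0.5 N and (x of wheel in the frame of bed above 0.012 m or x of wheel in the frame of bed below -0.012 m or y of wheel in the frame of bed above 0.125 m or y of wheel in the frame of bed below -0.125 m)).
It fails at once if the wheel is dropped or forced into its rest (more than 40 N) (contact force between wheel and rest above 40 N).
It also fails if it takes over 72 s, if anything falls off the work surface, if the arm or the gripper's body presses on something with over 40 N, if the wrist force passes 120 N, or if a joint passes its speed limit or range.

## Working session

There is one attempt and no reset: what is moved stays moved. The work goes in short steps, Python scripts to look and compute and a tool call to move; the robot and the scene stay as the last step left them, time stands still between calls to the robot, and variables do not carry over. Pictures are saved under pics/ and viewed, at most 10 in all, crops included, and the job is handed in when it is done.

Besides the shell and the picture viewer there is one more tool, called after "Request:" in YAML: its name, and indented under it one key for each argument. arm_command: Moves the arm, as the interface text tells. Its arguments: {"type":"object","properties":{"moves":{"type":"array"},"newtons":{"type":"number"}},"required":["moves"]}

```bash
mkdir -p pics; ls; cat > h.py <<'E'
import numpy as np, cv2
from workcell import env
def cam(f):
    R=cv2.Rodrigues(np.array(f["rvec"],float))[0]; t=np.array(f["tvec"],float).ravel(); return np.array(f["intrinsics"],float),float(f["k1"]),R,t
def ray(f,uv):
    K,k1,R,t=cam(f)
    p=cv2.undistortPoints(np.array([[uv]],float),K,np.array([k1,0,0,0.]))[0,0]
    return -R.T@t, R.T@np.array([p[0],p[1],1.])
def onz(f,uv,z):
    c,d=ray(f,uv); return c+d*(z-c[2])/d[2]
def proj(f,P):
    K,k1,R,t=cam(f)
    return cv2.projectPoints(np.array(P,float).reshape(-1,3),np.array(f["rvec"],float),t,K,np.array([k1,0,0,0.]))[0][:,0]
def tri(frs,uvs):
    A=np.zeros((3,3));b=np.zeros(3)
    for f,u in zip(frs,uvs):
        c,d=ray(f,u); d/=np.linalg.norm(d); M=np.eye(3)-np.outer(d,d); A+=M;b+=M@c
    return np.linalg.solve(A,b)
def save(f,n): cv2.imwrite("pics/"+n,f["pixels"][:,:,::-1])
E
python3 - <<'E'
from h import *
s=env.get_state();print({k:np.round(v,3) for k,v in s.items()},env.hold_point_z)
F={}
for c in("side","top","wrist"):
    F[c]=env.grab_frame(c)
np.set_printoptions(precision=3,suppress=True)
cv2.imwrite("pics/a_top.png",F["top"]["pixels"][:,:,::-1]);save(F["side"],"a_side.png")
for c in("side","top"):
    print(c,"pos",-cam(F[c])[2].T@cam(F[c])[3])
    for l in("wheel","index","thumb_block","start","middle","finish","rest","bed","bottle","jar","cup"):
        print(c,l,[(np.round(d["xy"]),round(d["confidence"],2)) for d in env.tip_of(c,l)])
E
```

```text
pics
{'time': np.float64(0.0), 'joint_positions': array([-75.041,  34.385,  -0.147,  91.681,   0.104,  54.024,  -4.572]), 'joint_velocities': array([-0.063,  0.051, -0.002,  0.026,  0.091, -0.083,  0.011]), 'effort': array([ 1.0000e-03, -7.7644e+01,  1.5650e+00, -2.5800e+01,  1.2000e-02,
        9.0000e-03,  0.0000e+00]), 'eef_pos': array([0.24 , 0.684, 0.23 ]), 'ee_rot': array([-1.79910e+02,  9.00000e-03,  1.60652e+02]), 'ft_force': array([-0.075, -0.629,  0.231]), 'wrist_torque': array([ 0.076, -0.015, -0.066]), 'gripper_force': np.float64(0.0), 'finger_gap': np.float64(0.085)} 0.0187
side pos [0.471 0.771 0.886]
side wheel [(array([304., 359.]), 0.7), (array([364., 385.]), 0.67)]
side index [(array([303., 350.]), 0.96), (array([364., 377.]), 0.92)]
side thumb_block [(array([372., 401.]), 0.8), (array([269., 248.]), 0.65), (array([292., 357.]), 0.61)]
side start [(array([270., 251.]), 0.8)]
side middle [(array([286., 216.]), 0.73)]
side finish [(array([301., 190.]), 0.89)]
side rest [(array([304., 371.]), 0.56)]
side bed [(array([290., 354.]), 0.5), (array([305., 359.]), 0.48)]
sid
[... 152 characters left out ...]
]), 0.65), (array([159., 281.]), 0.47)]
top index [(array([168., 251.]), 0.67), (array([155., 282.]), 0.56)]
top thumb_block [(array([168., 242.]), 0.63), (array([165., 250.]), 0.6), (array([155., 286.]), 0.58)]
top start [(array([255., 215.]), 0.75), (array([274., 166.]), 0.71), (array([168., 247.]), 0.25)]
top middle [(array([287., 222.]), 0.81)]
top finish [(array([324., 230.]), 0.78)]
top rest [(array([170., 249.]), 0.74)]
top bed [(array([290., 223.]), 0.89)]
top bottle [(array([322., 230.]), 0.56), (array([405., 240.]), 0.54), (array([168., 249.]), 0.46)]
top jar [(array([274., 166.]), 0.72), (array([172., 242.]), 0.4)]
top cup [(array([233., 161.]), 0.97), (array([291., 223.]), 0.43)]
```

```bash
python3 - <<'E'
import cv2,numpy as np
a=cv2.imread("pics/a_top.png");b=cv2.imread("pics/a_side.png")
t=cv2.resize(a[130:330,100:460],None,fx=2.2,fy=1.5)
c=np.hstack([cv2.resize(a[130:310,120:440],(400,300)) ,cv2.resize(b,(400,300))])
d=np.hstack([cv2.resize(b[330:420,250:410],(400,300),interpolation=3),cv2.resize(a[220:310,120:240],(400,300),interpolation=3)])
cv2.imwrite("pics/b.png",np.vstack([c,d]))
E
```

```text
(no output)
```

View pics/b.png

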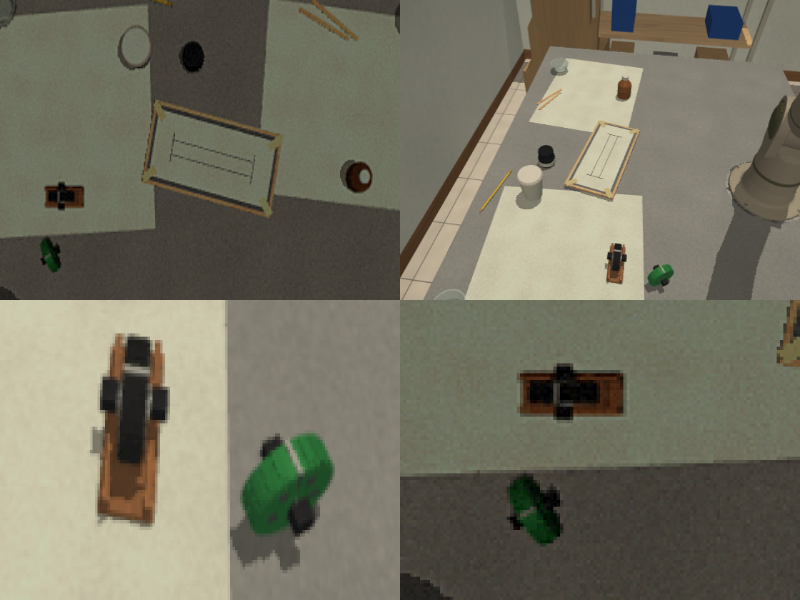

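The dark wheel in the wooden rest is at top (168,246) / side (304,359). The look-alike at top (159,281) / side (364,385) is green and lies on the bench, so the dark one is meant. The enlarged crop confirms it: index line on top, thumb blocks on both sides along world x.

```bash
python3 - <<'E'
from h import *
np.set_printoptions(precision=4,suppress=True)
T=env.grab_frame("top");S=env.grab_frame("side")
g=lambda c,l,i=0:env.tip_of(c,l)[i]["xy"]
for l,z in(("start",.018),("middle",.018),("finish",.018),("wheel",.043),("index",.078)):
    a=g("top",l);b=g("side",l)
    print(l,a,b,"tri",tri([T,S],[a,b]),"top",onz(T,a,z),"side",onz(S,b,z))
# rest outline by colour: brown in top
for n,f in(("top",T),("side",S)):
    im=cv2.cvtColor(f["pixels"],cv2.COLOR_RGB2HSV)
    m=((im[...,0]<18)&(im[...,1]>110)&(im[...,2]>40)).astype(np.uint8)
    k,L,st,ce=cv2.connectedComponentsWithStats(m)
    for i in range(1,k):
        if st[i,4]>25: print(n,st[i],ce[i], cv2.minAreaRect(np.argwhere(L==i)[:,::-1].astype(np.float32)))
for l in("bottle","jar","cup"):
    for c in("top","side"):print(l,c,[(d["rect"],round(d["confidence"],2)) for d in env.boxes_of(c,l)])
E
```

```text
start [256.9, 214.5] [270.0, 248.7] tri [0.5796 0.0454 0.0106] top [0.5829 0.0452 0.018 ] side [0.5749 0.0516 0.018 ]
middle [287.4, 223.7] [285.5, 216.6] tri [ 0.5518 -0.0572  0.0215] top [ 0.5528 -0.0572  0.018 ] side [ 0.5514 -0.0605  0.018 ]
finish [323.0, 229.8] [297.3, 187.4] tri [ 0.5333 -0.1762  0.0176] top [ 0.5333 -0.1761  0.018 ] side [ 0.5332 -0.1757  0.018 ]
wheel [168.0, 248.5] [365.9, 386.7] tri [0.4064 0.3546 0.0303] top [0.4657 0.3386 0.043 ] side [0.3485 0.3717 0.043 ]
index [155.6, 282.0] [303.0, 352.1] tri [0.4146 0.3606 0.1284] top [0.356  0.3699 0.078 ] side [0.4699 0.3392 0.078 ]
top [546  70  14  17 138] [551.9348  76.6232] ((552.9124145507812, 77.59922790527344), (16.031219482421875, 12.849926948547363), 86.42366790771484)
top [544 103  16  77 548] [550.5785 151.1916] ((551.5, 141.0), (76.0, 15.0), 90.0)
top [359 135  14   7  27] [365.037  137.7407] ((365.5685119628906, 137.84930419921875), (14.317582130432129, 2.069014549255371), 24.443954467773438)
top [337 222   6  26  47] [339.617  233.8723] ((339.5000305175781, 234.50001525878906), (1.9611613750457764, 2
[... 2423 characters left out ...]
5, 346.7059020996094), (4.850712299346924, 13.096923828125), 14.03624439239502)
side [310 343   5  13  49] [312.2653 349.6735] ((312.0, 349.0), (12.0, 4.0), 90.0)
side [289 364  25  33 506] [300.7292 382.4407] ((301.15240478515625, 379.6280822753906), (21.86544418334961, 31.031261444091797), 6.34019136428833)
bottle top [([397.8, 232.0, 17.0, 14.9], 0.66)]
bottle side [([303.0, 105.9, 18.6, 37.6], 0.84)]
jar top [([263.4, 156.2, 18.6, 22.6], 0.64)]
jar side [([196.2, 204.7, 22.7, 31.9], 0.83), ([163.3, 229.7, 38.5, 57.3], 0.66), ([231.1, 167.8, 103.3, 114.6], 0.34)]
cup top [([218.0, 148.8, 23.6, 20.8], 0.94), ([233.4, 186.6, 115.4, 76.9], 0.17)]
cup side [([162.6, 230.4, 38.0, 51.5], 0.61)]
```

Request:
arm_command:
  moves:
    - [[0.0227, -0.0345, 0], [0, 0, -0.1233], 0.085]
    - [[0.0227, -0.0345, 0], [0, 0, -0.1233], 0.085]
    - [[0.0227, -0.0345, 0], [0, 0, -0.1233], 0.085]
    - [[0.0227, -0.0345, 0], [0, 0, -0.1233], 0.085]
    - [[0.0227, -0.0345, 0], [0, 0, -0.1233], 0.085]
    - [[0.0227, -0.0345, 0], [0, 0, -0.1233], 0.085]
    - [[0.0227, -0.0345, 0], [0, 0, -0.1233], 0.085]
    - [[0.0227, -0.0345, 0], [0, 0, -0.1233], 0.085]
    - [[0.0227, -0.0345, 0], [0, 0, -0.1233], 0.085]
    - [[0.0227, -0.0345, 0], [0, 0, -0.1233], 0.085]
    - [[0, 0, 0], [0, 0, 0], 0.085]
    - [[0, 0, 0], [0, 0, 0], 0.085]

```text
time: 3.65
eef_pos: [0.4672, 0.3393, 0.2313]
ee_rot: [-180.0, -0.0, 90.0]
ft_force: [0.1, -0.9, 0.4]
finger_gap: 0.0851
gripper_force: 0.0
```

```bash
python3 - <<'E'
from h import *
np.set_printoptions(precision=4,suppress=True)
W=env.grab_frame("wrist");save(W,"c.png")
s=env.get_state();print(s["eef_pos"],s["ee_rot"],s["joint_positions"],s["ft_force"],s["time"])
K,k,R,t=cam(W);print(-R.T@t,R[2],K[0,0])
for l,z in(("wheel",.043),("index",.078),("thumb_block",.043),("rest",0.0)):
    for d in env.tip_of("wrist",l): print(l,d["xy"],round(d["confidence"],2),onz(W,d["xy"],z))
E
```

```text
[0.4668 0.3398 0.2312] [-179.9777   -0.0254   90.0806] [-55.6524  25.1335  19.8269 112.262  -11.8989  44.5487 -28.9539] [-0.4117 -0.0679  0.0303] 3.7
[0.4665 0.4222 0.3739] [-0.001  -0.3179 -0.9481] 312.7736353237872
wheel [178.4, 162.1] 0.95 [0.3554 0.3657 0.043 ]
index [284.8, 195.0] 0.88 [0.4691 0.3388 0.078 ]
index [164.8, 167.6] 0.63 [0.3533 0.3665 0.078 ]
thumb_block [306.9, 191.4] 0.77 [0.4935 0.3331 0.043 ]
thumb_block [158.5, 143.0] 0.71 [0.3361 0.3862 0.043 ]
rest [282.3, 179.1] 0.67 [0.4666 0.337  0.    ]
rest [287.4, 194.6] 0.21 [0.4729 0.3174 0.    ]
```

View pics/c.png

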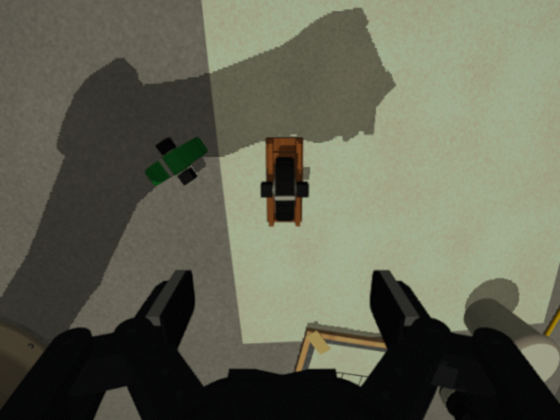

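The wrist view shows the dark wheel in its rest at (285,190), blocks at (267,190) and (302,190), with the rest spanning rows 137–226. The green one is at (178,162). Next, a finer fit.

```bash
python3 - <<'E'
from h import *
np.set_printoptions(precision=4,suppress=True)
W=env.grab_frame("wrist");p=W["pixels"].astype(int)
dark=p.max(2)<50
for r in range(180,200):
    c=np.where(dark[r,250:320])[0]+250; print(r,c.min() if len(c) else 0,c.max() if len(c) else 0,end="; ")
h=cv2.cvtColor(W["pixels"],cv2.COLOR_RGB2HSV)
m=((h[...,0]<18)&(h[...,1]>110)); m[:130]=0;m[235:]=0;m[:,:255]=0;m[:,312:]=0
print()
L=[];Rr=[]
for r in list(range(142,180))+list(range(200,224)):
    c=np.where(m[r])[0]
    if len(c): L.append((c.min()-.0,r));Rr.append((c.max()+1,r))
for e in(L,Rr):
    q=np.array([onz(W,x,.022)[:2] for x in e]); f=np.polyfit(q[:,1],q[:,0],1); print("edge x at y=.337",np.polyval(f,.337),"slope",f[0],np.degrees(f[0]),np.std(q[:,0]-np.polyval(f,q[:,1])))
rr=np.where(m.sum(1)>3)[0];print(rr.min(),rr.max(),onz(W,(285,rr.min()),.0),onz(W,(285,rr.min()),.022),onz(W,(285,rr.max()+1),.0),onz(W,(285,rr.max()+1),.022))
for P in([.467,.339,.043],[.493,.339,.043],[.441,.339,.043],[.467,.339,.078]):print(P,proj(W,P))
E
```

```text
180 275 295; 181 268 301; 182 266 302; 183 263 307; 184 262 307; 185 262 307; 186 262 308; 187 262 308; 188 262 308; 189 262 308; 190 262 308; 191 262 307; 192 262 307; 193 262 307; 194 262 307; 195 262 307; 196 262 307; 197 265 303; 198 301 301; 199 0 0; 
edge x at y=.337 0.44909202765346 slope -0.004706230840241041 -0.26964716456011883 0.0004321119552102642
edge x at y=.337 0.489504445696113 slope -0.0013792798224444307 -0.07902691259361944 0.00035477562927834237
138 226 [0.4693 0.3869 0.    ] [0.4691 0.389  0.022 ] [0.4697 0.2748 0.    ] [0.4695 0.2835 0.022 ]
[0.467, 0.339, 0.043] [[283.0601 186.6264]]
[0.493, 0.339, 0.043] [[306.9394 186.6595]]
[0.441, 0.339, 0.043] [[259.1802 186.611 ]]
[0.467, 0.339, 0.078] [[283.1548 195.4013]]
```

Request:
arm_command:
  moves:
    - [[0.0022, -0.0035, -0.02], [0, 0, 0], 0.085]
    - [[0, 0, -0.03], [0, 0, 0], 0.085]
    - [[0, 0, -0.03], [0, 0, 0], 0.085]
    - [[0, 0, -0.03], [0, 0, 0], 0.085]
    - [[0, 0, 0], [0, 0, 0], 0.085]
    - [[0, 0, 0], [0, 0, 0], 0.085]

```text
time: 4.7
eef_pos: [0.4698, 0.3358, 0.1221]
ee_rot: [180.0, -0.0, 90.0]
ft_force: [-0.5, -0.1, 0.1]
finger_gap: 0.0851
gripper_force: 0.0
```

```bash
python3 - <<'E'
from h import *
np.set_printoptions(precision=4,suppress=True)
W=env.grab_frame("wrist");save(W,"d.png")
s=env.get_state();print(s["eef_pos"],s["ee_rot"],s["ft_force"])
for l,z in(("wheel",.043),("index",.078),("thumb_block",.043),("rest",0.0)):
    for d in env.tip_of("wrist",l): print(l,d["xy"],round(d["confidence"],2),onz(W,d["xy"],z))
c=W["pixels"].astype(int)
im=W["pixels"].copy()
for y in(.332,.336,.340):
  for x in(.443,.495):
    for z,col in((.0505,(255,0,0)),(.0355,(0,255,255))):
      for dy in(-.0075,.0075):
        if y==.336:
          u=proj(W,[x,y+dy,z])[0]; cv2.circle(im,tuple(int(round(v)) for v in u),1,col,-1)
cv2.imwrite("pics/d2.png",cv2.resize(im[120:330,180:400],(800,600))[:570,:,::-1])
E
```

```text
[0.47   0.336  0.1224] [179.9328  -0.0542  90.0115] [-0.3943 -0.0139 -0.1407]
wheel [128.0, 181.9] 0.84 [0.3555 0.3666 0.043 ]
wheel [283.9, 222.5] 0.64 [0.4705 0.3347 0.043 ]
index [104.9, 193.6] 0.89 [0.3572 0.3674 0.078 ]
index [279.2, 238.1] 0.81 [0.4672 0.3371 0.078 ]
thumb_block [105.0, 153.7] 0.95 [0.3415 0.3876 0.043 ]
rest [284.0, 238.2] 0.43 [0.4709 0.3029 0.    ]
```

View pics/d2.png

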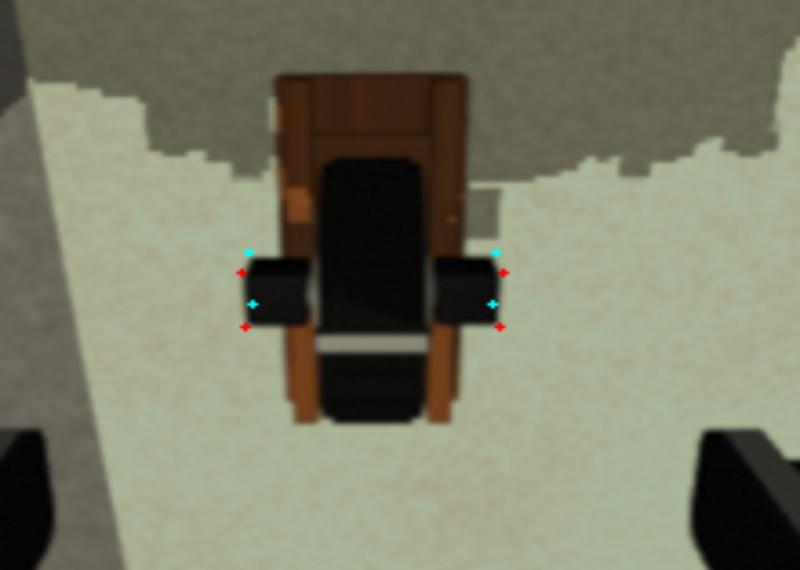

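Request:
arm_command:
  moves:
    - [[-0.0008, -0.0003, -0.03], [0, 0, 0], 0.085]
    - [[0, 0, -0.03], [0, 0, 0], 0.085]
    - [[0, 0, -0.02], [0, 0, 0], 0.085]
    - [[0, 0, -0.02], [0, 0, 0], 0.085]
    - [[0, 0, 0], [0, 0, 0], 0.085]
    - [[0, 0, 0], [0, 0, 0], 0.085]
  newtons: 30

```text
time: 5.7
eef_pos: [0.4691, 0.3354, 0.0221]
ee_rot: [180.0, -0.0, 90.0]
ft_force: [0.4, 0.2, 0.9]
finger_gap: 0.0849
gripper_force: 0.0
```

Request:
arm_command:
  moves:
    - [[0, 0, 0], [0, 0, 0], 0.06]
    - [[0, 0, 0], [0, 0, 0], 0.055]
    - [[0, 0, 0], [0, 0, 0], 0.048]
    - [[0, 0, 0], [0, 0, 0], 0.048]
    - [[0, 0, 0], [0, 0, 0], 0.045]
  newtons: 30

```text
time: 6.32
eef_pos: [0.4691, 0.3355, 0.0221]
ee_rot: [179.9, -0.0, 90.0]
ft_force: [-0.1, -1.0, 5.5]
finger_gap: 0.0513
gripper_force: 30.8
```

Request:
arm_command:
  moves:
    - [[0, 0, 0], [0, 0, 0], 0.04]
    - [[0, 0, 0], [0, 0, 0], 0.04]
    - [[0, 0, 0.004], [0, 0, 0], 0.04]
    - [[0, 0, 0.02], [0, 0, 0], 0.04]
    - [[0, 0, 0.03], [0, 0, 0], 0.04]
    - [[0, 0, 0.03], [0, 0, 0], 0.04]
    - [[0, 0, 0.02], [0, 0, 0], 0.04]
    - [[0, 0, 0], [0, 0, 0], 0.04]
    - [[0, 0, 0], [0, 0, 0], 0.04]
  newtons: 100

```text
time: 7.45
eef_pos: [0.4681, 0.335, 0.1245]
ee_rot: [-179.9, 0.0, 90.0]
ft_force: [0.4, 0.4, -2.2]
finger_gap: 0.0497
gripper_force: 104.1
```

```bash
python3 - <<'E'
from h import *
np.set_printoptions(precision=4,suppress=True)
W=env.grab_frame("wrist");S=env.grab_frame("side")
s=env.get_state();print(s["eef_pos"],s["ee_rot"],s["ft_force"],s["wrist_torque"])
for l in("wheel","index","thumb_block"):
    for d in env.tip_of("wrist",l): print(l,d["xy"],round(d["confidence"],2))
e=s["eef_pos"]
print(proj(W,[[e[0],e[1],e[2]+.021],[e[0],e[1],e[2]+.056]]))
a=cv2.resize(W["pixels"][150:420,130:430],(450,405));b=cv2.resize(S["pixels"][270:400,230:360],(350,350))
im=np.zeros((405,800,3),np.uint8);im[:,:450]=a;im[:350,450:]=b
cv2.imwrite("pics/e.png",im[:,:,::-1])
E
```

```text
[0.4681 0.3349 0.1242] [-179.9221    0.0686   90.0062] [-0.2447 -0.6497 -3.0113] [-0.0298  0.0216  0.0135]
wheel [280.2, 295.0] 0.81
wheel [129.2, 176.3] 0.62
index [106.5, 190.6] 0.98
index [279.4, 353.8] 0.91
thumb_block [338.2, 298.3] 0.8
thumb_block [106.6, 153.0] 0.71
[[283.6545 297.9697]
 [284.0225 355.2336]]
```

View pics/e.png

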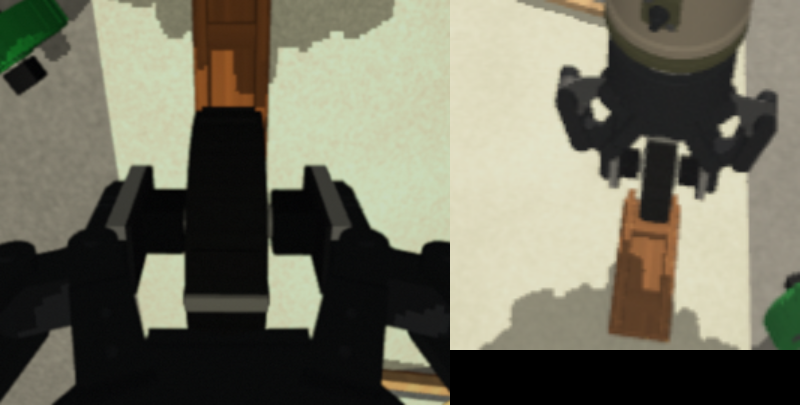

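The wheel is held squarely, index on top at wrist (279,354) and blocks centred in the pads. Now to view the start line from beyond it.

Request:
arm_command:
  moves:
    - [[0.0097, -0.0355, 0.0066], [0, 0, -0.0209], 0.04]
    - [[0.0097, -0.0355, 0.0066], [0, 0, -0.0209], 0.04]
    - [[0.0097, -0.0355, 0.0066], [0, 0, -0.0209], 0.04]
    - [[0.0097, -0.0355, 0.0066], [0, 0, -0.0209], 0.04]
    - [[0.0097, -0.0355, 0.0066], [0, 0, -0.0209], 0.04]
    - [[0.0097, -0.0355, 0.0066], [0, 0, -0.0209], 0.04]
    - [[0.0097, -0.0355, 0.0066], [0, 0, -0.0209], 0.04]
    - [[0.0097, -0.0355, 0.0066], [0, 0, -0.0209], 0.04]
    - [[0.0097, -0.0355, 0.0066], [0, 0, -0.0209], 0.04]
    - [[0.0097, -0.0355, 0.0066], [0, 0, -0.0209], 0.04]
    - [[0, 0, 0], [0, 0, 0], 0.04]
    - [[0, 0, 0], [0, 0, 0], 0.04]

```text
time: 9.2
eef_pos: [0.5653, -0.0195, 0.1908]
ee_rot: [-179.9, -0.0, 78.0]
ft_force: [-1.1, -0.1, -2.8]
finger_gap: 0.0502
gripper_force: 104.1
```

```bash
python3 - <<'E'
from h import *
np.set_printoptions(precision=4,suppress=True)
W=env.grab_frame("wrist");save(W,"f.png")
s=env.get_state();print(s["eef_pos"],s["ee_rot"],s["ft_force"])
for d in env.tip_of("wrist","start"): print(d["xy"],round(d["confidence"],2),onz(W,d["xy"],.018))
E
```

```text
[ 0.5653 -0.0189  0.1908] [-179.9367   -0.0086   78.0795] [-0.3782  0.5454 -2.9608]
[273.7, 128.1] 0.89 [0.5691 0.0431 0.018 ]
```

View pics/f.png

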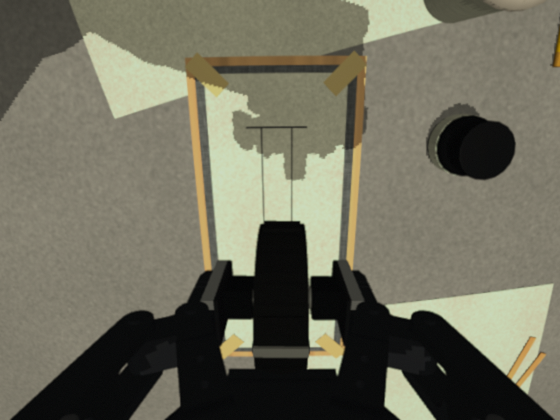

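Request:
arm_command:
  moves:
    - [[-0.0094, -0.044, 0], [0, 0, 0], 0.04]
    - [[-0.0094, -0.044, 0], [0, 0, 0], 0.04]
    - [[-0.0094, -0.044, 0], [0, 0, 0], 0.04]
    - [[-0.0094, -0.044, 0], [0, 0, 0], 0.04]
    - [[-0.0094, -0.044, 0], [0, 0, 0], 0.04]
    - [[0, 0, 0], [0, 0, 0], 0.04]
    - [[0, 0, 0], [0, 0, 0], 0.04]

```text
time: 10.18
eef_pos: [0.5188, -0.2386, 0.191]
ee_rot: [-180.0, -0.0, 78.1]
ft_force: [-0.2, 0.7, -1.9]
finger_gap: 0.0503
gripper_force: 104.1
```

```bash
python3 - <<'E'
from h import *
np.set_printoptions(precision=4,suppress=True)
W=env.grab_frame("wrist");save(W,"g.png")
import pickle; pickle.dump(W,open("g.pkl","wb"))
s=env.get_state();print(s["eef_pos"],s["ee_rot"],s["ft_force"])
for l in("start","middle","finish"):
  for d in env.tip_of("wrist",l): print(l,d["xy"],round(d["confidence"],2),onz(W,d["xy"],.018))
E
```

```text
[ 0.5191 -0.2381  0.191 ] [-179.9708   -0.0446   78.142 ] [-0.0805  0.605  -2.5795]
finish [276.9, 123.2] 0.81 [ 0.5267 -0.172   0.018 ]
finish [313.2, 342.3] 0.28 [ 0.515  -0.4403  0.018 ]
```

View pics/g.png

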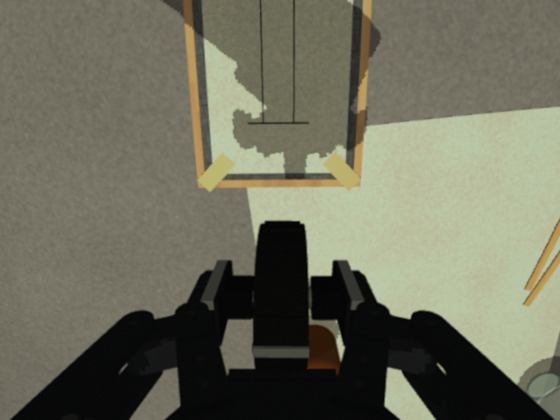

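Start line: ends at (247,127.5) and (307,127.5) in the first view. Finish line: ends at (248,123) and (308,123) in the second. The board is square to the tool in both.

```bash
python3 - <<'E'
from h import *
import pickle
np.set_printoptions(precision=4,suppress=True)
W=pickle.load(open("g.pkl","rb")); im=W["pixels"].astype(int)
def line(f,cols,r0,r1):
    g=cv2.cvtColor(f["pixels"],cv2.COLOR_RGB2GRAY).astype(float)
    return np.array([(c,r0+np.argmin(g[r0:r1,c])) for c in cols])
L=line(W,range(250,307,4),116,132);print(L[:,1])
A=[onz(W,u,.018) for u in((248,123),(308,123))];fin=np.mean(A,0);print("finish",fin,A, "yaw from line",np.degrees(np.arctan2(A[1][1]-A[0][1],A[1][0]-A[0][0])))
P=[onz(W,u,.018) for u in((262,0),(262.5,118),(294,0),(294,118))]
for a,b in((0,1),(2,3)):
    d=P[a]-P[b];print("lane yaw",np.degrees(np.arctan2(-d[0],d[1])))
# start frame was taken at known pose: same tool orientation, so camera shifted by TCP difference
W2=dict(W);R=cam(W)[2];C=-R.T@cam(W)[3];C2=C+np.array([.5653,-.0192,.1908])-np.array([.519,-.2383,.191]);W2["tvec"]=-R@C2
B=[onz(W2,u,.018) for u in((247,127.5),(307,127.5))];st=np.mean(B,0);print("start",st,np.linalg.norm(st-fin))
d=st-fin;print("yaw",np.degrees(np.arctan2(-d[0],d[1])),"cam",C,C2)
E
```

```text
[123 123 123 122 123 123 123 123 123 123 123 122 123 122 122]
finish [ 0.5278 -0.172   0.018 ] [array([ 0.4991, -0.1659,  0.018 ]), array([ 0.5565, -0.1781,  0.018 ])] yaw from line -11.993489766274594
lane yaw -12.615481610979812
lane yaw -11.415288833785501
start [0.5722 0.0431 0.018 ] 0.21965114926849025
yaw -11.671738069811811 cam [ 0.5351 -0.1575  0.3337] [0.5814 0.0616 0.3335]
```

Request:
arm_command:
  moves:
    - [[0.0068, 0.0351, 0], [0, 0, 0], 0.04]
    - [[0.0068, 0.0351, 0], [0, 0, 0], 0.04]
    - [[0.0068, 0.0351, 0], [0, 0, 0], 0.04]
    - [[0.0068, 0.0351, 0], [0, 0, 0], 0.04]
    - [[0.0068, 0.0351, 0], [0, 0, 0], 0.04]
    - [[0.0068, 0.0351, 0], [0, 0, 0], 0.04]
    - [[0.0068, 0.0351, 0], [0, 0, 0], 0.04]
    - [[0.0068, 0.0353, 0], [0, 0, 0], 0.04]
    - [[0, 0, -0.03], [0, 0, 0], 0.04]
    - [[0, 0, -0.04], [0, 0, 0], 0.04]
    - [[0, 0, -0.04], [0, 0, 0], 0.04]
    - [[0, 0, -0.031], [0, 0, 0], 0.04]
    - [[0, 0, 0], [0, 0, 0], 0.04]
    - [[0, 0, 0], [0, 0, 0], 0.04]
    - [[0, 0, 0], [0, 0, 0], 0.04]

```text
time: 12.25
eef_pos: [0.5739, 0.0415, 0.0517]
ee_rot: [179.9, -0.0, 78.0]
ft_force: [-0.3, -0.1, -3.4]
finger_gap: 0.0502
gripper_force: 104.4
```

```bash
python3 - <<'E'
from h import *
np.set_printoptions(precision=4,suppress=True)
W=env.grab_frame("wrist");T=env.grab_frame("top")
s=env.get_state();print(s["eef_pos"],s["ee_rot"],s["ft_force"],s["wrist_torque"],s["time"])
for d in env.tip_of("wrist","index"):print(d["xy"])
cv2.imwrite("pics/i.png",W["pixels"][:,:,::-1])
E
```

```text
[0.5737 0.0415 0.0515] [179.8942  -0.0428  78.0385] [-0.1728 -0.5757 -2.2603] [-0.0543  0.0264 -0.0184] 12.35
[282.9, 350.7]
```

View pics/i.png

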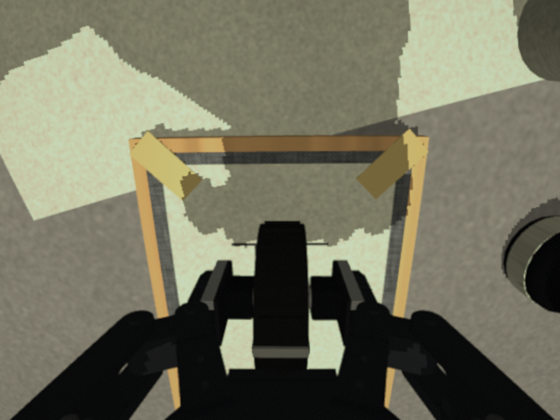

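Start line ends at (233,243) and (328,243), mid column 280.5; the wheel is centred at 281, so it is well centred across the lane. Next check along the lane.

```bash
python3 - <<'E'
from h import *
np.set_printoptions(precision=4,suppress=True)
W=env.grab_frame("wrist");s=env.get_state();e=s["eef_pos"];print(e,s["ft_force"])
for z in(.012,.018,.024):print(proj(W,[e[0],e[1],z]),onz(W,(280.5,243),z)-e)
E
```

```text
[0.5735 0.0414 0.0511] [ 0.411  -0.1446 -2.6092]
[[283.3311 242.8019]] [-0.0018  0.0002 -0.0391]
[[283.382  246.8377]] [-0.0012  0.0029 -0.0331]
[[283.4359 251.1159]] [-0.0006  0.0056 -0.0271]
```

Request:
arm_command:
  moves:
    - [[0, 0, -0.003], [0, 0, 0], 0.04]
    - [[0, 0, -0.003], [0, 0, 0], 0.04]
    - [[0, 0, 0], [0, 0, 0], 0.04]
    - [[0, 0, 0], [0, 0, 0], 0.04]

```text
time: 12.95
eef_pos: [0.573, 0.0412, 0.0441]
ee_rot: [-180.0, 0.0, 78.0]
ft_force: [-0.5, -0.3, -2.4]
finger_gap: 0.05
gripper_force: 104.4
```

Request:
arm_command:
  moves:
    - [[0.0005, 0.002, -0.002], [0, 0, 0], 0.04]
    - [[0, 0, -0.002], [0, 0, 0], 0.04]
    - [[0, 0, 0], [0, 0, 0], 0.04]
    - [[0, 0, 0], [0, 0, 0], 0.04]

```text
time: 13.45
eef_pos: [0.5736, 0.0432, 0.0402]
ee_rot: [-180.0, 0.0, 78.0]
ft_force: [1.0, 0.7, -2.5]
finger_gap: 0.0501
gripper_force: 104.4
```

Request:
arm_command:
  moves:
    - [[0, 0, -0.001], [0, 0, 0], 0.04]
    - [[0, 0, -0.0005], [0, 0, 0], 0.04]
    - [[0, 0, 0], [0, 0, 0], 0.04]

```text
time: 13.82
eef_pos: [0.5736, 0.0432, 0.0387]
ee_rot: [-180.0, 0.0, 78.0]
ft_force: [0.5, 0.6, -2.8]
finger_gap: 0.0499
gripper_force: 104.4
```

Request:
arm_command:
  moves:
    - [[0, 0, -0.0005], [0, 0, 0], 0.04]
    - [[0, 0, -0.0005], [0, 0, 0], 0.04]
    - [[0, 0, 0], [0, 0, 0], 0.04]

```text
time: 14.2
eef_pos: [0.5736, 0.0432, 0.0377]
ee_rot: [-180.0, 0.0, 78.0]
ft_force: [-0.0, 0.5, -2.6]
finger_gap: 0.0498
gripper_force: 104.4
```

Request:
arm_command:
  moves:
    - [[0, 0, -0.0005], [0, 0, 0], 0.04]
    - [[0, 0, -0.0005], [0, 0, 0], 0.04]
    - [[0, 0, 0], [0, 0, 0], 0.04]

```text
time: 14.58
eef_pos: [0.5735, 0.0432, 0.0367]
ee_rot: [-180.0, 0.0, 78.0]
ft_force: [0.5, -1.0, -2.3]
finger_gap: 0.0499
gripper_force: 104.4
```

Request:
arm_command:
  moves:
    - [[0, 0, -0.0005], [0, 0, 0], 0.04]
    - [[0, 0, -0.0005], [0, 0, 0], 0.04]
    - [[0, 0, 0], [0, 0, 0], 0.04]

```text
time: 14.95
eef_pos: [0.5736, 0.0432, 0.0357]
ee_rot: [-180.0, 0.0, 78.0]
ft_force: [-0.2, 0.1, -2.1]
finger_gap: 0.05
gripper_force: 104.4
```

Request:
arm_command:
  moves:
    - [[0, 0, -0.0005], [0, 0, 0], 0.04]
    - [[0, 0, -0.0005], [0, 0, 0], 0.04]
    - [[0, 0, 0], [0, 0, 0], 0.04]

```text
time: 15.32
eef_pos: [0.5735, 0.0433, 0.0347]
ee_rot: [-180.0, 0.0, 78.0]
ft_force: [-1.1, -1.3, -3.0]
finger_gap: 0.0498
gripper_force: 104.4
```

Request:
arm_command:
  moves:
    - [[0, 0, -0.0005], [0, 0, 0], 0.04]
    - [[0, 0, -0.0005], [0, 0, 0], 0.04]
    - [[0, 0, 0], [0, 0, 0], 0.04]

```text
time: 15.7
eef_pos: [0.5736, 0.0432, 0.0337]
ee_rot: [-180.0, 0.0, 78.0]
ft_force: [0.2, -0.1, -2.4]
finger_gap: 0.05
gripper_force: 104.4
```

Request:
arm_command:
  moves:
    - [[0, 0, -0.0005], [0, 0, 0], 0.04]
    - [[0, 0, -0.0005], [0, 0, 0], 0.04]
    - [[0, 0, 0], [0, 0, 0], 0.04]

```text
time: 16.08
eef_pos: [0.5736, 0.0432, 0.0327]
ee_rot: [-180.0, 0.0, 78.0]
ft_force: [-0.2, -0.4, -3.3]
finger_gap: 0.0499
gripper_force: 104.4
```

Request:
arm_command:
  moves:
    - [[0, 0, -0.0005], [0, 0, 0], 0.04]
    - [[0, 0, -0.0005], [0, 0, 0], 0.04]
    - [[0, 0, 0], [0, 0, 0], 0.04]

```text
time: 16.45
eef_pos: [0.5736, 0.0432, 0.0317]
ee_rot: [-180.0, 0.0, 78.0]
ft_force: [0.4, -0.2, -2.0]
finger_gap: 0.0503
gripper_force: 104.4
```

Request:
arm_command:
  moves:
    - [[0, 0, -0.0005], [0, 0, 0], 0.04]
    - [[0, 0, -0.0005], [0, 0, 0], 0.04]
    - [[0, 0, 0], [0, 0, 0], 0.04]

```text
time: 16.82
eef_pos: [0.5737, 0.0432, 0.0312]
ee_rot: [180.0, -0.0, 78.0]
ft_force: [-0.7, 0.0, 4.2]
finger_gap: 0.0502
gripper_force: 105.5
```

Request:
arm_command:
  moves:
    - [[0, 0, -0.0005], [0, 0, 0], 0.04]
    - [[0, 0, -0.0005], [0, 0, 0], 0.04]
    - [[0, 0, 0], [0, 0, 0], 0.04]

```text
time: 17.2
eef_pos: [0.5738, 0.0432, 0.031]
ee_rot: [180.0, -0.0, 78.0]
ft_force: [-3.6, 0.1, 15.3]
finger_gap: 0.0497
gripper_force: 106.6
```

Request:
arm_command:
  moves:
    - [[0, 0, 0.0003], [0, 0, 0], 0.04]
    - [[-0.0003, -0.0015, 0], [0, 0, 0], 0.04]
    - [[-0.0005, -0.0024, 0], [0, 0, 0], 0.04]
    - [[-0.0005, -0.0024, 0], [0, 0, 0], 0.04]
    - [[0, 0, 0], [0, 0, 0], 0.04]

```text
time: 17.82
eef_pos: [0.5725, 0.0375, 0.031]
ee_rot: [180.0, -0.1, 78.0]
ft_force: [-1.9, 1.6, 11.6]
finger_gap: 0.0498
gripper_force: 106.1
```

Request:
arm_command:
  moves:
    - [[-0.0005, -0.00245, 0], [0, 0, 0], 0.04]
    - [[-0.0005, -0.00245, 0], [0, 0, 0], 0.04]
    - [[-0.0005, -0.00245, 0], [0, 0, 0], 0.04]
    - [[-0.0005, -0.00245, 0], [0, 0, 0], 0.04]
    - [[0, 0, 0], [0, 0, 0], 0.04]

```text
time: 18.45
eef_pos: [0.5705, 0.0276, 0.031]
ee_rot: [180.0, -0.1, 78.0]
ft_force: [-0.9, 2.0, 11.7]
finger_gap: 0.0501
gripper_force: 106.1
```

Looks level so far; 15 mm next.

Request:
arm_command:
  moves:
    - [[-0.0006, -0.0029, 0], [0, 0, 0], 0.04]
    - [[-0.0006, -0.0029, 0], [0, 0, 0], 0.04]
    - [[-0.0006, -0.0029, 0], [0, 0, 0], 0.04]
    - [[-0.0006, -0.0029, 0], [0, 0, 0], 0.04]
    - [[-0.0006, -0.0029, 0], [0, 0, 0], 0.04]
    - [[0, 0, 0], [0, 0, 0], 0.04]

```text
time: 19.2
eef_pos: [0.5674, 0.0131, 0.031]
ee_rot: [180.0, -0.1, 78.0]
ft_force: [-2.1, 1.0, 11.9]
finger_gap: 0.05
gripper_force: 106.1
```

Request:
arm_command:
  moves:
    - [[-0.0006, -0.0029, 0], [0, 0, 0], 0.04]
    - [[-0.0006, -0.0029, 0], [0, 0, 0], 0.04]
    - [[-0.0006, -0.0029, 0], [0, 0, 0], 0.04]
    - [[-0.0006, -0.0029, 0], [0, 0, 0], 0.04]
    - [[-0.0006, -0.0029, 0], [0, 0, 0], 0.04]
    - [[-0.0006, -0.0029, 0], [0, 0, 0], 0.04]
    - [[0, 0, 0], [0, 0, 0], 0.04]

```text
time: 20.08
eef_pos: [0.5638, -0.0044, 0.0309]
ee_rot: [180.0, -0.1, 78.0]
ft_force: [-2.4, 1.4, 11.0]
finger_gap: 0.0502
gripper_force: 106.1
```

Request:
arm_command:
  moves:
    - [[-0.0006, -0.0029, 0], [0, 0, 0], 0.04]
    - [[-0.0006, -0.0029, 0], [0, 0, 0], 0.04]
    - [[-0.0006, -0.0029, 0], [0, 0, 0], 0.04]
    - [[-0.0006, -0.0029, 0], [0, 0, 0], 0.04]
    - [[-0.0006, -0.0029, 0], [0, 0, 0], 0.04]
    - [[-0.0006, -0.0029, 0], [0, 0, 0], 0.04]
    - [[0, 0, 0], [0, 0, 0], 0.04]

```text
time: 20.95
eef_pos: [0.5602, -0.0218, 0.0309]
ee_rot: [180.0, -0.1, 78.0]
ft_force: [-1.3, 1.3, 11.2]
finger_gap: 0.0502
gripper_force: 106.1
```

```bash
python3 - <<'E'
from h import *
np.set_printoptions(precision=4,suppress=True)
W=env.grab_frame("wrist");save(W,"j.png");s=env.get_state()
print(s["eef_pos"],s["ft_force"],s["wrist_torque"],s["ee_rot"])
print([(d["xy"],d["confidence"]) for d in env.tip_of("wrist","index")])
cv2.imwrite("pics/j2.png",cv2.resize(W["pixels"][200:380,200:360],(640,600))[:600,:,::-1])
E
```

```text
[ 0.5602 -0.0218  0.0309] [-1.7199  1.0169 11.5487] [0.3627 0.6068 0.0079] [179.9807  -0.0484  78.0272]
[]
```

Request:
arm_command:
  moves:
    - [[-0.0006, -0.0029, 0], [0, 0, 0], 0.04]
    - [[-0.0006, -0.0029, 0], [0, 0, 0], 0.04]
    - [[-0.0006, -0.0029, 0], [0, 0, 0], 0.04]
    - [[-0.0006, -0.0029, 0], [0, 0, 0], 0.04]
    - [[-0.0006, -0.0029, 0], [0, 0, 0], 0.04]
    - [[-0.0006, -0.0029, 0], [0, 0, 0], 0.04]
    - [[-0.0006, -0.0029, 0], [0, 0, 0], 0.04]
    - [[0, 0, 0], [0, 0, 0], 0.04]

```text
time: 22.05
eef_pos: [0.5559, -0.0421, 0.0308]
ee_rot: [180.0, -0.0, 78.0]
ft_force: [-2.3, 1.8, 11.7]
finger_gap: 0.0505
gripper_force: 106.1
```

Request:
arm_command:
  moves:
    - [[-0.0006, -0.0029, 0], [0, 0, 0], 0.04]
    - [[-0.0006, -0.0029, 0], [0, 0, 0], 0.04]
    - [[-0.0006, -0.0029, 0], [0, 0, 0], 0.04]
    - [[-0.0006, -0.0029, 0], [0, 0, 0], 0.04]
    - [[-0.0006, -0.0029, 0], [0, 0, 0], 0.04]
    - [[-0.0006, -0.0029, 0], [0, 0, 0], 0.04]
    - [[-0.0006, -0.0029, 0], [0, 0, 0], 0.04]
    - [[-0.0006, -0.0029, 0], [0, 0, 0], 0.04]
    - [[0, 0, 0], [0, 0, 0], 0.04]
    - [[0, 0, 0], [0, 0, 0], 0.04]

```text
time: 23.3
eef_pos: [0.5511, -0.0653, 0.0308]
ee_rot: [180.0, -0.0, 78.0]
ft_force: [-2.2, 1.6, 10.8]
finger_gap: 0.0499
gripper_force: 106.1
```

Request:
arm_command:
  moves:
    - [[-0.0006, -0.0029, 0], [0, 0, 0], 0.04]
    - [[-0.0006, -0.0029, 0], [0, 0, 0], 0.04]
    - [[-0.0006, -0.0029, 0], [0, 0, 0], 0.04]
    - [[-0.0006, -0.0029, 0], [0, 0, 0], 0.04]
    - [[-0.0006, -0.0029, 0], [0, 0, 0], 0.04]
    - [[-0.0006, -0.0029, 0], [0, 0, 0], 0.04]
    - [[-0.0006, -0.0029, 0], [0, 0, 0], 0.04]
    - [[-0.0006, -0.0029, 0], [0, 0, 0], 0.04]
    - [[-0.0006, -0.0029, 0], [0, 0, 0], 0.04]
    - [[0, 0, 0], [0, 0, 0], 0.04]

```text
time: 24.55
eef_pos: [0.5456, -0.0915, 0.0307]
ee_rot: [180.0, -0.0, 78.0]
ft_force: [-1.6, 2.4, 9.4]
finger_gap: 0.05
gripper_force: 106.0
```

Request:
arm_command:
  moves:
    - [[-0.0006, -0.0029, 0], [0, 0, 0], 0.04]
    - [[-0.0006, -0.0029, 0], [0, 0, 0], 0.04]
    - [[-0.0006, -0.0029, 0], [0, 0, 0], 0.04]
    - [[-0.0006, -0.0029, 0], [0, 0, 0], 0.04]
    - [[-0.0006, -0.0029, 0], [0, 0, 0], 0.04]
    - [[-0.0006, -0.0029, 0], [0, 0, 0], 0.04]
    - [[-0.0006, -0.0029, 0], [0, 0, 0], 0.04]
    - [[-0.0006, -0.0029, 0], [0, 0, 0], 0.04]
    - [[-0.0006, -0.0029, 0], [0, 0, 0], 0.04]
    - [[-0.0006, -0.0029, 0], [0, 0, 0], 0.04]
    - [[-0.0006, -0.0029, 0], [0, 0, 0], 0.04]
    - [[0, 0, 0], [0, 0, 0], 0.04]

```text
time: 26.05
eef_pos: [0.5389, -0.1234, 0.0307]
ee_rot: [-180.0, -0.0, 78.0]
ft_force: [-2.0, 1.9, 10.0]
finger_gap: 0.0498
gripper_force: 105.9
```

```bash
python3 - <<'E'
from h import *
np.set_printoptions(precision=4,suppress=True)
W=env.grab_frame("wrist");s=env.get_state();e=s["eef_pos"]
print(e,s["ft_force"],s["ee_rot"])
print([(d["xy"],d["confidence"]) for d in env.tip_of("wrist","index")])
n=np.array([np.sin(np.radians(12)),np.cos(np.radians(12)),0])*-1
c=e+np.array([0,0,.021])
for a in(240,255,270,285,300,315):
    r=np.radians(a);print(a,proj(W,c+.035*(np.cos(r)*np.array([0,0,1])+np.sin(r)*n)))
g=cv2.cvtColor(W["pixels"],cv2.COLOR_RGB2GRAY)[200:360,265:297].mean(1);i=np.argsort(g)[-6:];print(i+200,g[i])
E
```

```text
[ 0.5389 -0.1234  0.0307] [-1.5995  1.336   8.9758] [-179.9962   -0.0299   78.0218]
[([280.5, 228.5], 0.72)]
240 [[284.0515 221.8017]]
255 [[284.1743 221.1358]]
270 [[284.3134 226.0683]]
285 [[284.4601 237.3706]]
300 [[284.6001 255.1959]]
315 [[284.7149 278.6104]]
[213 218 212 209 211 210] [121.5312 121.5625 122.4062 122.4375 123.0625 123.2812]
```

Index at wrist (280,228) corresponds to about 273–275° of turn, against 278° expected, so it is rolling without slip.

Request:
arm_command:
  moves:
    - [[-0.0006, -0.0029, -0.0001], [0, 0, 0], 0.04]
    - [[-0.0006, -0.0029, -0.0001], [0, 0, 0], 0.04]
    - [[-0.0006, -0.0029, 0], [0, 0, 0], 0.04]
    - [[-0.0006, -0.0029, 0], [0, 0, 0], 0.04]
    - [[-0.0006, -0.0029, 0], [0, 0, 0], 0.04]
    - [[-0.0006, -0.0029, 0], [0, 0, 0], 0.04]
    - [[-0.0006, -0.0029, 0], [0, 0, 0], 0.04]
    - [[-0.0006, -0.0029, 0], [0, 0, 0], 0.04]
    - [[0, 0, 0], [0, 0, 0], 0.04]

```text
time: 27.28
eef_pos: [0.5341, -0.1467, 0.0306]
ee_rot: [-180.0, -0.0, 78.0]
ft_force: [-2.2, 1.0, 10.0]
finger_gap: 0.0502
gripper_force: 105.9
```

Request:
arm_command:
  moves:
    - [[-0.0006, -0.0029, 0], [0, 0, 0], 0.04]
    - [[-0.0006, -0.0029, 0], [0, 0, 0], 0.04]
    - [[-0.0006, -0.0029, 0], [0, 0, 0], 0.04]
    - [[-0.0006, -0.0029, 0], [0, 0, 0], 0.04]
    - [[-0.0006, -0.0029, 0], [0, 0, 0], 0.04]
    - [[-0.0006, -0.0029, 0], [0, 0, 0], 0.04]
    - [[-0.0006, -0.0029, 0], [0, 0, 0], 0.04]
    - [[-0.0006, -0.0029, 0], [0, 0, 0], 0.04]
    - [[-0.0005, -0.0025, 0], [0, 0, 0], 0.04]
    - [[0, 0, 0], [0, 0, 0], 0.04]
    - [[0, 0, 0], [0, 0, 0], 0.04]
    - [[0, 0, 0], [0, 0, 0], 0.04]

```text
time: 28.78
eef_pos: [0.5287, -0.1723, 0.0305]
ee_rot: [-180.0, -0.0, 78.0]
ft_force: [-2.0, 0.6, 10.1]
finger_gap: 0.0497
gripper_force: 105.9
```

```bash
python3 - <<'E'
from h import *
np.set_printoptions(precision=4,suppress=True)
W=env.grab_frame("wrist");save(W,"k.png");s=env.get_state();e=s["eef_pos"]
print(e,s["ft_force"],s["ee_rot"])
print([(d["xy"],d["confidence"]) for d in env.tip_of("wrist","index")])
n=np.array([np.sin(np.radians(12)),np.cos(np.radians(12)),0])*-1
c=e+np.array([0,0,.021])
for a in(330,345,360,375):
    r=np.radians(a);print(a,proj(W,c+.035*(np.cos(r)*np.array([0,0,1])+np.sin(r)*n)))
print(proj(W,[e[0],e[1],.0165]))
E
```

```text
[ 0.5287 -0.1723  0.0305] [-2.4231  1.9097  8.6256] [-179.9891   -0.0253   78.023 ]
[([280.2, 352.6], 0.64)]
330 [[284.7801 305.3351]]
345 [[284.7912 331.9759]]
360 [[284.7441 355.0018]]
375 [[284.649  371.7621]]
[[283.7869 261.4479]]
```

View pics/k.png

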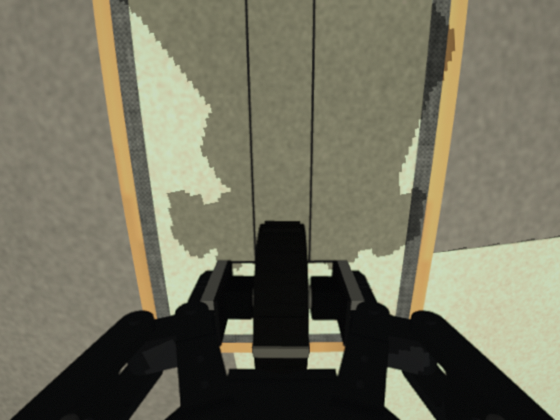

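The index is on top at (280,353), and the finish line at row 262 runs through the predicted contact point (row 261). The roll is complete, so I'm lifting and returning.

Request:
arm_command:
  moves:
    - [[0, 0, 0.005], [0, 0, 0], 0.04]
    - [[0, 0, 0.02], [0, 0, 0], 0.04]
    - [[0, 0, 0.04], [0, 0, 0], 0.04]
    - [[0, 0, 0.04], [0, 0, 0], 0.04]
    - [[0, 0, 0.035], [0, 0, 0], 0.04]
    - [[-0.005, 0.0423, 0], [0, 0, 0.0174], 0.04]
    - [[-0.005, 0.0423, 0], [0, 0, 0.0174], 0.04]
    - [[-0.005, 0.0423, 0], [0, 0, 0.0174], 0.04]
    - [[-0.005, 0.0423, 0], [0, 0, 0.0174], 0.04]
    - [[-0.005, 0.0423, 0], [0, 0, 0.0174], 0.04]
    - [[-0.005, 0.0423, 0], [0, 0, 0.0174], 0.04]
    - [[-0.005, 0.0423, 0], [0, 0, 0.0174], 0.04]
    - [[-0.005, 0.0423, 0], [0, 0, 0.0174], 0.04]
    - [[-0.005, 0.0423, 0], [0, 0, 0.0174], 0.04]
    - [[-0.005, 0.0423, 0], [0, 0, 0.0174], 0.04]
    - [[-0.005, 0.0423, 0], [0, 0, 0.0174], 0.04]
    - [[-0.005, 0.0423, 0], [0, 0, 0.0176], 0.04]
    - [[0, 0, 0], [0, 0, 0], 0.04]
    - [[0, 0, 0], [0, 0, 0], 0.04]
    - [[0, 0, 0], [0, 0, 0], 0.04]

```text
time: 31.38
eef_pos: [0.4692, 0.3337, 0.1699]
ee_rot: [-180.0, 0.0, 89.9]
ft_force: [-0.3, 0.5, -2.9]
finger_gap: 0.0501
gripper_force: 104.7
```

Request:
arm_command:
  moves:
    - [[-0.0005, 0.0015, -0.03], [0, 0, 0.001], 0.04]
    - [[0, 0, -0.03], [0, 0, 0], 0.04]
    - [[0, 0, -0.03], [0, 0, 0], 0.04]
    - [[0, 0, -0.03], [0, 0, 0], 0.04]
    - [[0, 0, 0], [0, 0, 0], 0.04]
    - [[0, 0, 0], [0, 0, 0], 0.04]

```text
time: 32.12
eef_pos: [0.4692, 0.3361, 0.0507]
ee_rot: [180.0, -0.0, 90.0]
ft_force: [0.2, -0.2, -2.7]
finger_gap: 0.05
gripper_force: 104.5
```

```bash
python3 - <<'E'
from h import *
np.set_printoptions(precision=4,suppress=True)
W=env.grab_frame("wrist");s=env.get_state();e=s["eef_pos"]
print(e,s["ft_force"],s["ee_rot"])
im=W["pixels"].copy()
cv2.imwrite("pics/l.png",cv2.resize(im[130:370,180:380],(670,600))[:,:,::-1] if 0 else cv2.resize(im[130:370,180:380],(500,600))[:,:,::-1])
print(proj(W,[[e[0]-.019,e[1],.022],[e[0]+.019,e[1],.022],[e[0]-.019,e[1]+.052,.022],[e[0]+.019,e[1]+.052,.022]]))
E
```

```text
[0.4693 0.3365 0.0511] [-0.0737  0.4584 -2.5564] [179.924   -0.0476  90.0116]
[[252.0244 249.6725]
 [314.8828 249.6042]
 [249.0701 164.0927]
 [317.9289 164.0247]]
```

View pics/l.png

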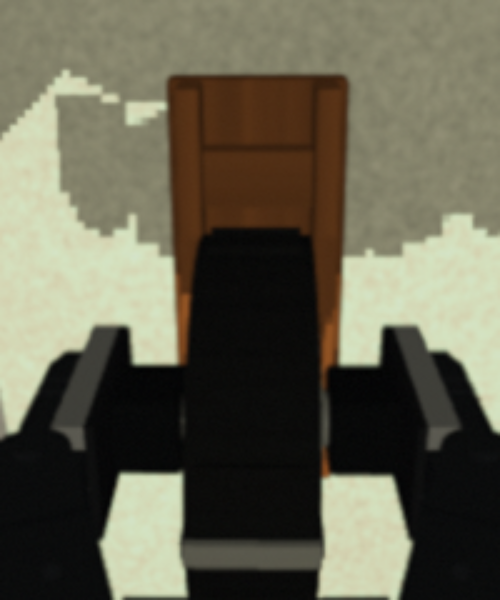

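The rest's cheeks centre at about column 283.5 and the wheel at 281, so I'll nudge +x by about 1.2 mm and lower.

Request:
arm_command:
  moves:
    - [[0.0012, -0.0007, -0.005], [0, 0, 0], 0.04]
    - [[0, 0, -0.006], [0, 0, 0], 0.04]
    - [[0, 0, -0.005], [0, 0, 0], 0.04]
    - [[0, 0, -0.004], [0, 0, 0], 0.04]
    - [[0, 0, -0.003], [0, 0, 0], 0.04]
    - [[0, 0, 0], [0, 0, 0], 0.04]
    - [[0, 0, 0], [0, 0, 0], 0.04]

```text
time: 33.05
eef_pos: [0.4697, 0.3358, 0.0269]
ee_rot: [180.0, 0.0, 90.1]
ft_force: [0.2, -0.1, -2.8]
finger_gap: 0.05
gripper_force: 104.5
```

Request:
arm_command:
  moves:
    - [[0, 0, -0.001], [0, 0, 0], 0.04]
    - [[0, 0, -0.001], [0, 0, 0], 0.04]
    - [[0, 0, 0], [0, 0, 0], 0.04]

```text
time: 33.42
eef_pos: [0.4696, 0.3358, 0.0248]
ee_rot: [-180.0, 0.0, 90.1]
ft_force: [-0.3, 0.1, -2.0]
finger_gap: 0.0497
gripper_force: 104.5
```

Request:
arm_command:
  moves:
    - [[0, 0, -0.0006], [0, 0, 0], 0.04]
    - [[0, 0, -0.0006], [0, 0, 0], 0.04]
    - [[0, 0, 0], [0, 0, 0], 0.04]

```text
time: 33.8
eef_pos: [0.4696, 0.3358, 0.0236]
ee_rot: [-180.0, 0.0, 90.1]
ft_force: [0.2, -0.2, -2.6]
finger_gap: 0.0499
gripper_force: 104.5
```

Request:
arm_command:
  moves:
    - [[0, 0, -0.0005], [0, 0, 0], 0.04]
    - [[0, 0, -0.0005], [0, 0, 0], 0.04]
    - [[0, 0, 0], [0, 0, 0], 0.04]

```text
time: 34.17
eef_pos: [0.4697, 0.3358, 0.0227]
ee_rot: [-180.0, 0.0, 90.1]
ft_force: [-0.0, 0.4, -1.8]
finger_gap: 0.05
gripper_force: 104.6
```

Request:
arm_command:
  moves:
    - [[0, 0, -0.0005], [0, 0, 0], 0.04]
    - [[0, 0, -0.0003], [0, 0, 0], 0.04]
    - [[0, 0, 0], [0, 0, 0], 0.04]

```text
time: 34.55
eef_pos: [0.4698, 0.3359, 0.0225]
ee_rot: [180.0, -0.0, 90.1]
ft_force: [-0.3, -0.5, 5.5]
finger_gap: 0.05
gripper_force: 105.6
```

Request:
arm_command:
  moves:
    - [[0, 0, -0.0003], [0, 0, 0], 0.04]
    - [[0, 0, -0.0003], [0, 0, 0], 0.04]
    - [[0, 0, 0], [0, 0, 0], 0.04]

```text
time: 34.92
eef_pos: [0.4698, 0.336, 0.0223]
ee_rot: [180.0, -0.0, 90.1]
ft_force: [-1.6, -0.4, 13.0]
finger_gap: 0.0501
gripper_force: 106.3
```

Request:
arm_command:
  moves:
    - [[0, 0, 0.0006], [0, 0, 0], 0.045]
    - [[0, 0, 0], [0, 0, 0], 0.045]
    - [[0, 0, 0], [0, 0, 0], 0.053]
    - [[0, 0, 0], [0, 0, 0], 0.058]
    - [[0, 0, 0], [0, 0, 0], 0.07]
    - [[0, 0, 0], [0, 0, 0], 0.085]
    - [[0, 0, 0], [0, 0, 0], 0.085]
    - [[0, 0, 0], [0, 0, 0], 0.085]
  newtons: 20

```text
time: 35.92
eef_pos: [0.4697, 0.3358, 0.0219]
ee_rot: [180.0, 0.0, 90.1]
ft_force: [-1.4, 0.1, -0.4]
finger_gap: 0.085
gripper_force: 0.0
```

Request:
arm_command:
  moves:
    - [[0, 0, 0.01], [0, 0, 0], 0.085]
    - [[0, 0, 0.03], [0, 0, 0], 0.085]
    - [[0, 0, 0.03], [0, 0, 0], 0.085]
    - [[0, 0, 0.03], [0, 0, 0], 0.085]
    - [[0, 0, 0.03], [0, 0, 0], 0.085]
    - [[0, 0, 0], [0, 0, 0], 0.085]
    - [[0, 0, 0], [0, 0, 0], 0.085]

```text
time: 36.8
eef_pos: [0.4694, 0.3358, 0.1519]
ee_rot: [-180.0, -0.0, 90.1]
ft_force: [-0.3, 0.9, -0.1]
finger_gap: 0.0848
gripper_force: 0.0
```

```bash
python3 - <<'E'
from h import *
W=env.grab_frame("wrist");s=env.get_state();print(s["eef_pos"],s["finger_gap"],s["time"])
for l,z in(("wheel",.043),("index",.078)):
    for d in env.tip_of("wrist",l): print(l,d["xy"],round(d["confidence"],2),onz(W,d["xy"],z))
cv2.imwrite("pics/m.png",cv2.resize(W["pixels"][120:330,180:400],(628,600))[:,:,::-1])
E
```

```text
[0.46925199 0.33564296 0.15148924] 0.0850782395912452 36.85
wheel [282.1, 207.5] 0.69 [0.46863591 0.3368234  0.043     ]
wheel [145.9, 171.9] 0.64 [0.35616066 0.36771887 0.043     ]
index [284.0, 219.6] 0.95 [0.47003827 0.33883222 0.078     ]
index [122.7, 183.3] 0.84 [0.35346469 0.3665919  0.078     ]
```

View pics/m.png

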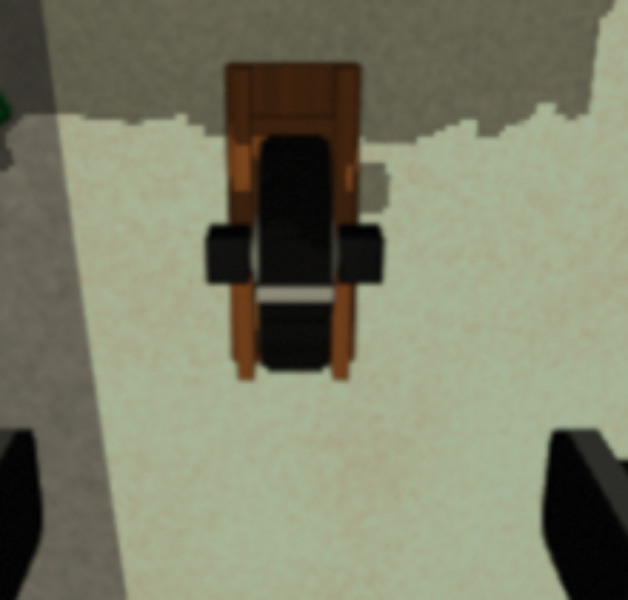

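The wheel stands upright and centred between the cheeks, index up at wrist (284,220), with the gripper clear of it.

```bash
python3 -c "
from workcell import env
print(env.close_job())"
```

```text
the job is handed in; nothing more can be done
None
```

I rolled the wheel one full turn from the left-hand to the right-hand line, with the index mark back on top and about 12–14 N on the sheet (briefly 18 N at touchdown), stood it upright in its rest, and handed the job in at about 37 s; no verdict was returned.

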